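# Locate the vial block on the dowels

## Robot

A 7-joint arm with a two-finger parallel gripper is mounted at the origin on the work surface; the furniture and walls round the work are solid. World frame = base frame: x ahead of the robot, y to its left, z up, the work surface at z = 0. Lengths are in m, angles in rad, forces in N, time in s.
With the tool pointing down it reaches from about 0.4 to 0.85 m from the base axis. Payload 4.5 kg.
Tool frame: the origin (TCP) lies at the very end of the fingers, on their centre line; the grasp point (between the pads) lies 19 mm behind it (r.grip_point_offset is the distance from the TCP to the grasp point, in m); z points along the fingers, y is the line along which they close (so a half turn about z gives the same grasp; the last joint's range is limited). The gripper opens to 88 mm and grips with 3 to 60 N. Pads are 18 mm wide; open, the fingers measure 123 mm over their backs; the gripper's body (75 mm by 187 mm) begins 45 mm behind the grasp point.
Start: joints at [-1.109, 0.689, -0.195, 1.565, 0.157, 0.902, -0.215], TCP at [0.259, 0.569, 0.239] pointing down, gripper open.
Joint ranges: [-3.01, 3.01], [-0.46, 2.08], [-1.47, 1.51], [0.13, 2.56], [-1, 4.14], [0.04, 2.09], [-2.66, 2.66]. Speed limits (rad/s): [2.57, 2.57, 3.14, 3.14, 3.14, 3.14, 3.14].

## Interface

Orientations are given as a unit quaternion [x, y, z, w].
In Python, from plant import r gives the robot as it stands.
- The arm moves only by the tool carry_out, never from a script. Its argument "rows" is a list of rows, each a list of 3 entries, a list of its own where there are three numbers: the shift along the tool's x, y, z in cm, then the turn, a rotation vector about the tool's x, y, z in degrees, then the closure, from 0 (fully open) to 1 (shut). A call has 1 to 12 rows; each row is the pose to reach, as a shift and turn from the pose commanded when the call began, along the tool's axes at that moment; what a row does not reach only later rows make up. A row lasts 1/10 s, in which the tool goes at most 50 mm and 8.59 degrees, less where a joint would pass 70% of its speed; a pose out of reach is approached as far as the arm can. A call with a gripper value outside its range is refused whole. The fingers move at their own pace and stop on an object; "newtons" is the grip in N (left out, the last holds). Time passes only in rows, so rows that repeat a pose let the fingers close. It gives the time, the measured TCP pose, the force, the opening and the grip force at its end, in the units of the state.
- r.get_state(): the state, without advancing time (a new reading comes with each control period).
- r.snapshot(name): name is "scene" or "top" or "wrist"; returns a dict with "image" (480x640x3 uint8, red, green, blue), "fx", "fy", "cx", "cy" (pixels), "dist_coeffs" ([k1, k2, p1, p2, k3] as OpenCV has them; the pictures are not rectified), "pose" (4x4, takes a point from camera to world coordinates). Camera axes: x right, y up, looking along -z (the intrinsics and any distortion apply to the point x, -y, -z); pixel columns grow to the right and rows downward; lengths in m; the calibration is good to about 2 mm. A picture is of the moment at which its call begins. There is no depth.
- r.finish_job(): hands the job in; it is judged then, once.
The state is a dict: "clock": time; "q": joint angles; "qd": joint speeds; "joint_torque": joint torques, N m; "tool_pos": TCP position; "eef_rot": TCP orientation; "contact_force": force on the tool from outside, world axes, zero at the start; "moment": the same for the moment, N m; "opening": opening from 0.0 (shut) to 1.0 (fully open); "finger_force": force on a finger pad.
Only numpy, scipy, OpenCV 4.12 (cv2) and the standard library are available. Lean on these libraries where they do the work, as an engineer would, in place of code of your own. Each camera call takes 0.05 s, during which the arm holds its last target. There are 200 camera calls.

## Task

Slide the white vial block, with its three vials, across the dark metal plate until its long side lies against both upright dowels and its short end lies against the button of the end stop, square and with no gap at any of the three. Keep it flat on the plate all the way, do not lift it or lose a vial from it, and leave the other things where they are.

Things in the scene. Friction and masses are not known exactly. Their poses are not given: they have to be found in the camera images.
- locating_plate: Dark steel plate fixed to the desk at varying place and yaw, 190 (x) x 170 (y) x 8 mm thick; origin at the centre of its underside, on the desk; z up. Dowels at its +x side, end stop at its -y side. The block starts in a thin engraved rectangle (flush, no step) at x -78 to +3, y -30 to +70 mm. The plate's surface is bare between block and dowels.
- dowel_0 (a point): Upright steel dowel pin fixed in the plate, 8 mm diameter, 14 mm high above the plate; this point is on its axis at mid height, at x = +60, y = -46 mm in the plate's frame. The block meets its -x side (x = +56 mm).
- dowel_1 (a point): The second such dowel, at x = +60, y = +14 mm in the plate's frame.
- stop_face (a point): End stop: aluminium block 34 (x) x 16 (y) x 18 mm high on the plate, centred at x = +34, y = -74 mm in the plate's frame, with a round steel button (12 mm diameter, axis along y, 9 mm above the plate) on its +y side. This point is the middle of the button's end face, at x = +34, y = -60 mm; the block's end meets it, moving in -y of the plate.
- seat (a point): Point fixed to the plate, axes as the plate's: where the centre of the vial block is when the block touches both dowels and the end stop (plate frame x = +34, y = -16 mm, 19 mm above the desk; long side of the block then along the plate's y).
- block_mid (a point): Centre (half-way up) of the white vial block, loose, 44 (x) x 88 (y) x 22 mm high with plain upright sides and ten open wells in its top (two rows of five), total about 0.15 kg with vials; it stands on the plate, so its top is 30 mm above the desk. Axes: y along its long side, z up. Either long side may meet the dowels. Starts turned up to about 20 degrees against the plate.
- vial_a_mid (a point): Centre of a small capped glass vial, 11 mm diameter, 32 mm high, standing loosely in a well of the vial block (well floor 5 mm above the block's underside, so it stands 15 mm out of the block). In the block's frame at about x = -9, y = -34 mm.
- vial_b_mid (a point): Centre of a small capped glass vial, 11 mm diameter, 32 mm high, standing loosely in a well of the vial block (well floor 5 mm above the block's underside, so it stands 15 mm out of the block). In the block's frame at about x = +9, y = -0 mm.
- vial_c_mid (a point): Centre of a small capped glass vial, 11 mm diameter, 32 mm high, standing loosely in a well of the vial block (well floor 5 mm above the block's underside, so it stands 15 mm out of the block). In the block's frame at about x = -9, y = +32 mm.
- spare_vial_mid (a point): Bystander: centre of a capped vial (11 mm diameter, 32 mm high) that stands loose on the plate behind the dowels, at about x = +80, y = +45 mm in the plate's frame.
- beaker_mid (a point): Bystander: centre of a small beaker (40 mm diameter, 45 mm high) standing on the desk to the right, nearer the robot.
- marker_mid (a point): Bystander: centre of a black marker pen (135 x 19 x 19 mm, long along its x) lying on the desk to the right of the plate.
- slide_case_mid (a point): Bystander: centre of a flat case (34 x 88 x 12 mm) lying on the desk to the right of the plate.
There are look-alikes about, which are no part of the job. What is shaped like the part that bears block_mid but pink is not meant.

How it is judged:
By the outcome, as a careful person would: the job done as asked, in the order asked, and still so for the second after the job is handed in, with the robot touching nothing.
It also fails if it takes over 46 s, if anything falls off the work surface, if the arm or the gripper's body presses on something with over 40 N, if the wrist force passes 120 N, or if a joint passes its speed limit or range.

## Working session

There is one attempt and no reset: what is moved stays moved. The work goes in short steps, Python scripts to look and compute and a tool call to move; the robot and the scene stay as the last step left them, time stands still between calls to the robot, and variables do not carry over. Pictures are saved under pics/ and viewed, at most 11 in all, crops included, and the job is handed in when it is done.

Besides the shell and the picture viewer there is one more tool, called by a JSON object that holds its "op" and its "data", one argument or row to a line. carry_out: Moves the arm, as the interface text tells. Its arguments: {"type":"object","properties":{"rows":{"type":"array"},"newtons":{"type":"number"}},"required":["rows"]}

```bash
ls; mkdir -p pics; python3 - <<'E'
from plant import r
import cv2,json
s=r.get_state();print({k:s[k] for k in('clock','tool_pos','eef_rot','opening')})
for n in('top','scene'):
    d=r.snapshot(n);cv2.imwrite(f'pics/{n}0.png',d['image'][:,:,::-1]);print(n,d['fx'],d['fy'],d['cx'],d['cy'],d['dist_coeffs'],d['pose'])
E
```

```text
pics
{'clock': 0.0, 'tool_pos': array([0.25906041, 0.56805601, 0.23788732]), 'eef_rot': array([ 2.12240719e-01,  9.77216943e-01, -9.50286313e-04, -1.41512780e-04]), 'opening': 0.9995008877614417}
top 517.8573976537856 517.8573976537856 316.95569126294345 243.79058720693547 [-0.06333158  0.          0.          0.          0.        ] [[ 1.27962860e-03  9.86556203e-01 -1.63417319e-01  3.38602581e-01]
 [-9.99971496e-01  4.63826626e-05 -7.55019740e-03  7.37136211e-03]
 [-7.44111435e-03  1.63422323e-01  9.86528142e-01  1.03543566e+00]
 [ 0.00000000e+00  0.00000000e+00  0.00000000e+00  1.00000000e+00]]
scene 601.5243713655758 601.5243713655758 319.4009678382721 230.49006912814545 [-0.0031871  0.         0.         0.         0.       ] [[ 0.63465672  0.45748831 -0.62282846 -0.11964507]
 [-0.7727876   0.37903361 -0.50905092 -0.51246479]
 [ 0.00318807  0.8043867   0.59409753  0.67869679]
 [ 0.          0.          0.          1.        ]]
```

View pics/top0.png

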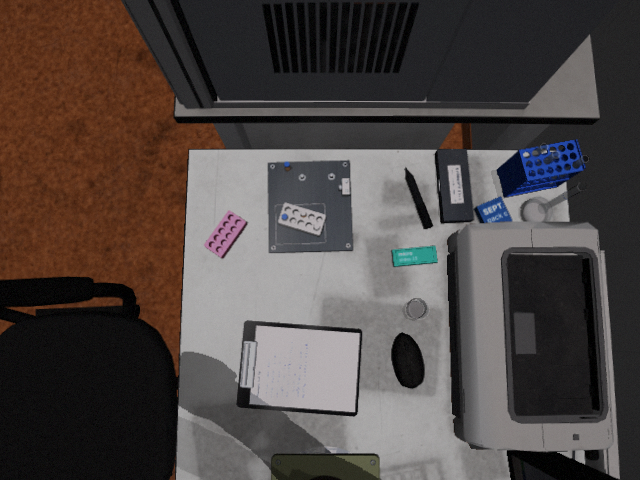

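View pics/scene0.png

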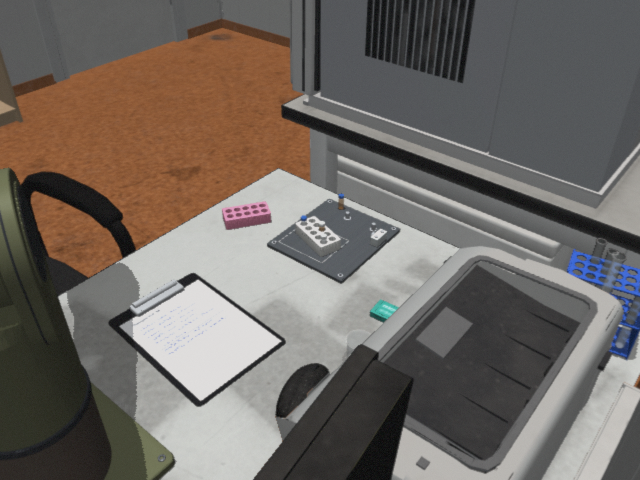

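The top view shows the white block at about (302,219) on the dark plate (corners ~(268,162), (351,160), (353,251), (269,252)), with dowels at (302,177) and (332,177) and the stop at (346,186). The only thing that could be mistaken for it is the pink block at (227,234), so I choose the white one. Next is a close crop.

```bash
python3 - <<'E'
import cv2
a=cv2.imread('pics/top0.png')[153:260,260:360]
cv2.imwrite('pics/topc.png',cv2.resize(a,None,fx=5.6,fy=5.6,interpolation=cv2.INTER_CUBIC))
E
```

```text
(no output)
```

View pics/topc.png

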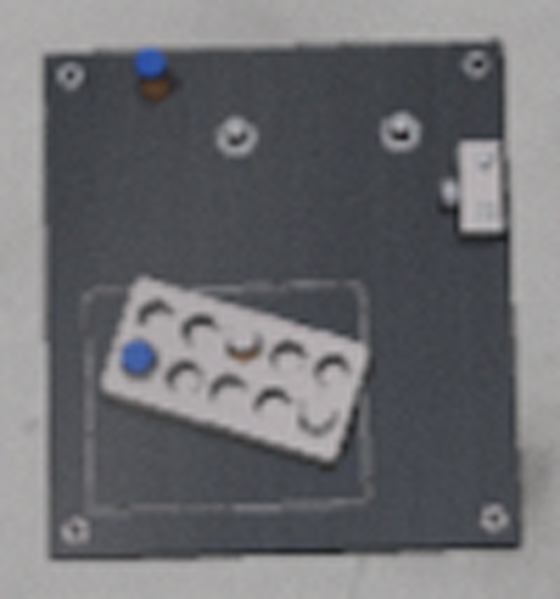

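The crop confirms the white block: top corners at (140,278), (370,348), (333,463), (102,390). A blue cap is at (138,358), and pale caps at (243,345) and (318,415).

```bash
cat > h.py <<'E'
import numpy as np,cv2
from plant import r
from scipy.spatial.transform import Rotation as R
def K(d): return np.array([[d['fx'],0,d['cx']],[0,d['fy'],d['cy']],[0,0,1.]])
def px2w(d,uv,z):
    n=cv2.undistortPoints(np.array(uv,float).reshape(-1,1,2),K(d),np.array(d['dist_coeffs']))[:,0]
    P=np.array(d['pose']);v=np.c_[n[:,0],-n[:,1],-np.ones(len(n))]@P[:3,:3].T;o=P[:3,3]
    return o+v*((z-o[2])/v[:,2])[:,None]
def w2px(d,p):
    P=np.array(d['pose']);c=(np.atleast_2d(p)-P[:3,3])@P[:3,:3];c=c*[1,-1,-1]
    return cv2.projectPoints(c,np.zeros(3),np.zeros(3),K(d),np.array(d['dist_coeffs']))[0][:,0]
def fit(model,pts): # 2D rigid
    m=np.array(model,float);p=np.array(pts)[:,:2];mc,pc=m.mean(0),p.mean(0)
    a=m-mc;b=p-pc;th=np.arctan2((a[:,0]*b[:,1]-a[:,1]*b[:,0]).sum(),(a*b).sum())
    c,s=np.cos(th),np.sin(th);M=np.array([[c,-s],[s,c]]);t=pc-M@mc
    return th,t,np.linalg.norm(m@M.T+t-p,axis=1)
def tool(p,yaw=0,s=None):
    "shift in tool axes in cm to world p"
    s=s or r.get_state();return R.from_quat(s['eef_rot']).inv().apply(np.array(p)-s['tool_pos'])*100
E
python3 - <<'E'
from h import *
d=r.snapshot('top')
f=lambda l:(np.array(l)+.5)/5.6-.5+[260,153]
pl=px2w(d,f([(45,57),(500,42),(50,557),(522,545)]),.008)
th,t,e=fit([(.095,.085),(.095,-.085),(-.095,.085),(-.095,-.085)],pl);print('plate',np.degrees(th),t,e)
b=px2w(d,f([(140,278),(370,348),(333,463),(102,390)]),.030)
tb,bt,e=fit([(.022,.044),(.022,-.044),(-.022,-.044),(-.022,.044)],b);print('block',np.degrees(tb),bt,e)
dw=px2w(d,f([(236,133),(400,129)]),.022);print(dw)
c,s=np.cos(th),np.sin(th);M=np.array([[c,-s],[s,c]])
print('dowels',[(M@p+t) for p in([.06,.014],[.06,-.046])],'seat',M@[.034,-.016]+t,'block in plate',M.T@(bt-t))
S=r.get_state();print(R.from_quat(S['eef_rot']).as_matrix())
E
```

```text
plate 1.7006461971812972 [0.5878874 0.0306948] [0.00171266 0.00130377 0.00160061 0.00097036]
block -17.582998754996822 [0.55590834 0.04534859] [0.00123675 0.00109113 0.00105589 0.00117675]
[[ 0.64528519  0.0462137   0.022     ]
 [ 0.64673164 -0.01323829  0.022     ]]
dowels [array([0.64744549, 0.04646929]), array([ 0.64922614, -0.01350429])] seat [0.62234727 0.01571088] block in plate [-0.03153008  0.0155964 ]
[[-9.09910849e-01  4.14803594e-01 -4.74824628e-04]
 [ 4.14803855e-01  9.09909970e-01 -1.26843060e-03]
 [-9.41019072e-05 -1.35111785e-03 -9.99999083e-01]]
```

```bash
python3 - <<'E'
from h import *
print(tool([.556,.045,.16]))
E
```

```text
[-48.71638989 -35.28625614   7.86346071]
```

{"op": "carry_out", "data": {
  "rows": [
    [[-2, -1.5, 0.3], [0, 0, 3.5], 0],
    [[-6, -4.3, 1], [0, 0, 10], 0],
    [[-10, -7.2, 1.6], [0, 0, 17], 0],
    [[-14, -10.1, 2.2], [0, 0, 24], 0],
    [[-18, -13, 2.9], [0, 0, 31], 0],
    [[-22, -15.9, 3.5], [0, 0, 38], 0],
    [[-26, -18.8, 4.2], [0, 0, 45], 0],
    [[-30, -21.7, 4.8], [0, 0, 52], 0],
    [[-34, -24.6, 5.5], [0, 0, 59], 0],
    [[-38, -27.5, 6.1], [0, 0, 66], 0],
    [[-42, -30.4, 6.8], [0, 0, 73], 0],
    [[-45, -32.6, 7.3], [0, 0, 79], 0]
  ]
}}

```text
clock: 1.35
tool_pos: [0.5346, 0.0819, 0.1653]
eef_rot: [0.788, 0.616, -0.0, 0.001]
contact_force: [0.3, 0.2, 0.3]
opening: 1.003
finger_force: 0.0
```

```bash
python3 - <<'E'
from h import *
s=r.get_state();M=R.from_quat(s['eef_rot']).as_matrix();print(s['tool_pos'],s['q'],np.degrees(np.arctan2(M[1,1],M[0,1])),M[:,2])
print(tool([.556,.045,.14]))
E
```

```text
[0.53464957 0.08185475 0.16530461] [-0.29747816  0.68774225  0.09872559  1.90167704 -0.11622491  0.55754683
 -0.36567881] -13.941659278073583 [ 3.19200399e-04 -1.17260487e-03 -9.99999262e-01]
[-3.05981435  2.95860397  2.53546251]
```

{"op": "carry_out", "data": {
  "rows": [
    [[-1.5, 1.5, 1], [0, 0, 2], 0],
    [[-3, 2.9, 2.4], [0, 0, 3.8], 0],
    [[-3, 2.9, 2.4], [0, 0, 3.8], 0],
    [[-3, 2.9, 2.4], [0, 0, 3.8], 0]
  ]
}}

```text
clock: 1.75
tool_pos: [0.5541, 0.0499, 0.1415]
eef_rot: [0.805, 0.593, -0.0, -0.001]
contact_force: [-0.4, -0.5, 0.0]
opening: 0.999
finger_force: 0.0
```

```bash
python3 - <<'E'
from h import *
s=r.get_state();M=R.from_quat(s['eef_rot']).as_matrix();print(s['tool_pos'],np.degrees(np.arctan2(M[1,1],M[0,1])))
d=r.snapshot('wrist');cv2.imwrite('pics/w1.png',d['image'][:,:,::-1]);print(d['pose'])
E
```

```text
[0.55410471 0.04990836 0.14146052] -17.283289564074597
[[ 0.95476028  0.28587184  0.08191514  0.5745603 ]
 [-0.29737108  0.91947456  0.2571711   0.11647743]
 [-0.00180091 -0.26989594  0.96288781  0.28802852]
 [ 0.          0.          0.          1.        ]]
```

View pics/w1.png

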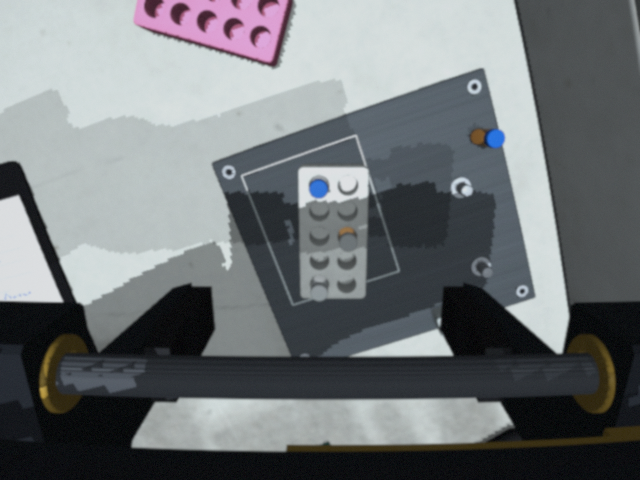

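Wrist view: block top corners are about (299,168), (368,168), (366,298), (300,298). Plate corners are at (213,162), (484,69), (534,297), and dowel tops at about (467,190) and (487,271). The block is nearly square to the tool.

```bash
python3 - <<'E'
from h import *
d=r.snapshot('wrist')
pl=px2w(d,[(213,162),(484,69),(534,297)],.008)
th,t,e=fit([(-.095,.085),(.095,.085),(.095,-.085)],pl);print('plate',np.degrees(th),t,e)
b=px2w(d,[(368,168),(366,298),(300,298),(299,168)],.030)
tb,bt,e=fit([(.022,.044),(.022,-.044),(-.022,-.044),(-.022,.044)],b);print('block',np.degrees(tb),bt,e)
c,s=np.cos(th),np.sin(th);M=np.array([[c,-s],[s,c]])
print('seat',M@[.034,-.016]+t,'block in plate',M.T@(bt-t),px2w(d,[(467,190),(487,271)],.022),[(M@p+t) for p in([.06,.014],[.06,-.046])])
print(tool([*bt,.012]))
E
```

```text
plate 1.441742742010553 [0.58853335 0.03349608] [0.0018501  0.00112973 0.00187349]
block -17.197621515975 [0.55678233 0.04805407] [0.00082451 0.0005529  0.00055698 0.0008317 ]
seat [0.62292515 0.01835661] block in plate [-0.03137468  0.01535224] [[ 0.64850349  0.04976314  0.022     ]
 [ 0.65018742 -0.00949057  0.022     ]] [array([0.6481621 , 0.04900128]), array([ 0.64967174, -0.01097972])]
[-0.2431916   0.3391823  13.01024191]
```

{"op": "carry_out", "data": {
  "rows": [
    [[-0.2, 0.3, 2], [0, 0, 0], 0],
    [[-0.2, 0.3, 5], [0, 0, 0], 0],
    [[-0.2, 0.3, 8], [0, 0, 0], 0.2],
    [[-0.2, 0.3, 10.5], [0, 0, 0], 0.2],
    [[-0.2, 0.3, 12], [0, 0, 0], 0.2],
    [[-0.2, 0.3, 12.8], [0, 0, 0], 0.2],
    [[-0.2, 0.3, 12.8], [0, 0, 0], 0.2],
    [[-0.2, 0.3, 12.8], [0, 0, 0], 0.2]
  ],
  "newtons": 6
}}

```text
clock: 2.65
tool_pos: [0.5576, 0.047, 0.0146]
eef_rot: [0.805, 0.593, 0.001, 0.0]
contact_force: [-0.4, 0.4, -0.1]
opening: 0.794
finger_force: 0.0
```

{"op": "carry_out", "data": {
  "rows": [
    [[0, 0, 0.2], [0, 0, 0], 0.3],
    [[0, 0, 0.2], [0, 0, 0], 0.35],
    [[0, 0, 0.2], [0, 0, 0], 0.4],
    [[0, 0, 0.2], [0, 0, 0], 0.44],
    [[0, 0, 0.2], [0, 0, 0], 0.48],
    [[0, 0, 0.2], [0, 0, 0], 0.52],
    [[0, 0, 0.2], [0, 0, 0], 0.55],
    [[0, 0, 0.2], [0, 0, 0], 0.55],
    [[0, 0, 0.2], [0, 0, 0], 0.55]
  ],
  "newtons": 6
}}

```text
clock: 3.55
tool_pos: [0.557, 0.0466, 0.0118]
eef_rot: [0.805, 0.593, 0.0, 0.0]
contact_force: [-0.3, -0.3, 2.0]
opening: 0.495
finger_force: 6.0
```

```bash
python3 - <<'E'
from h import *
s=r.get_state();print(s['tool_pos'],s['contact_force'],s['moment'],s['opening'],s['finger_force'])
d=r.snapshot('wrist');cv2.imwrite('pics/w2.png',d['image'][:,:,::-1])
E
```

```text
[0.55700541 0.04664845 0.01181465] [-0.27834956 -0.32710578  2.04752032] [-0.06043892  0.06634021 -0.05687612] 0.494878238504296 6.000003511144314
```

View pics/w2.png

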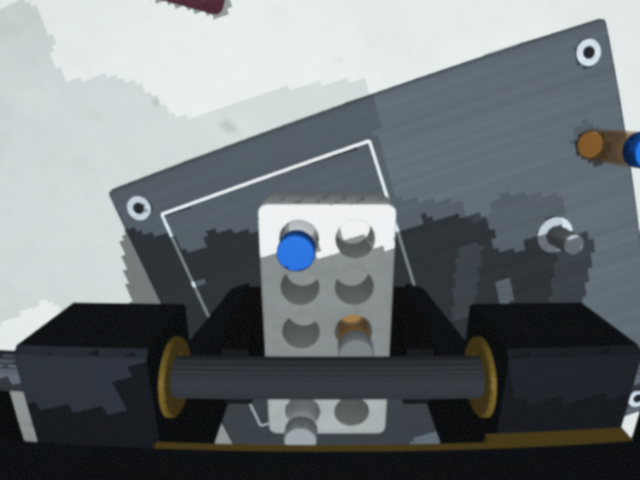

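{"op": "carry_out", "data": {
  "rows": [
    [[0, 0.3, 0], [0, 0, -1], 0.55],
    [[0, 0.8, 0], [0, 0, -3], 0.55],
    [[0.1, 1.4, 0], [0, 0, -5], 0.55],
    [[0.1, 2, 0], [0, 0, -7], 0.55],
    [[0.2, 2.6, 0], [0, 0, -9], 0.55],
    [[0.2, 3.2, 0], [0, 0, -11], 0.55],
    [[0.3, 3.8, 0], [0, 0, -13], 0.55],
    [[0.3, 4.4, 0], [0, 0, -15], 0.55],
    [[0.4, 5, 0], [0, 0, -17], 0.55],
    [[0.4, 5.6, 0], [0, 0, -18.5], 0.55],
    [[0.4, 6, 0], [0, 0, -18.8], 0.55],
    [[0.4, 6, 0], [0, 0, -18.8], 0.55]
  ]
}}

```text
clock: 4.8
tool_pos: [0.6117, 0.0334, 0.0116]
eef_rot: [0.697, 0.717, -0.003, -0.003]
contact_force: [-6.5, 1.5, 8.2]
opening: 0.498
finger_force: 8.6
```

```bash
python3 - <<'E'
from h import *
s=r.get_state();M=R.from_quat(s['eef_rot']).as_matrix();print(s['tool_pos'],s['contact_force'],s['opening'],np.degrees(np.arctan2(M[1,1],M[0,1])))
d=r.snapshot('wrist');cv2.imwrite('pics/w3.png',d['image'][:,:,::-1])
E
```

```text
[0.61170146 0.03341775 0.01157202] [-6.45160171  1.53271284  8.23696646] 0.49786833983058354 1.5661771046639559
```

View pics/w3.png

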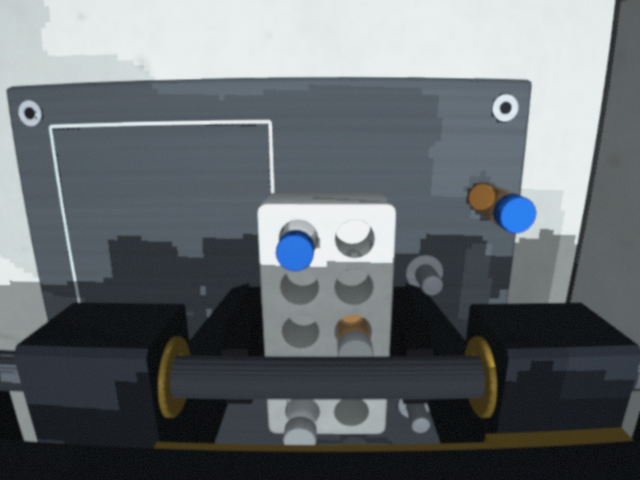

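The tool's x axis now points along world +y, and the gripped block is nearly square, about 1 cm from the dowels (seen at (428,275) and (415,412)). Next I approach both datums.

{"op": "carry_out", "data": {
  "rows": [
    [[-0.1, 0.1, -0.03], [0, 0, 0], 0.55],
    [[-0.3, 0.2, -0.05], [0, 0, 0], 0.55],
    [[-0.5, 0.3, -0.05], [0, 0, 0], 0.55],
    [[-0.7, 0.4, -0.05], [0, 0, 0], 0.55],
    [[-0.9, 0.5, -0.05], [0, 0, 0], 0.55],
    [[-1.1, 0.6, -0.05], [0, 0, 0], 0.55],
    [[-1.1, 0.6, -0.05], [0, 0, 0], 0.55],
    [[-1.1, 0.6, -0.05], [0, 0, 0], 0.55]
  ]
}}

```text
clock: 5.65
tool_pos: [0.6217, 0.0218, 0.0122]
eef_rot: [0.698, 0.716, 0.0, -0.0]
contact_force: [-0.5, -0.1, -0.8]
opening: 0.498
finger_force: 6.0
```

```bash
python3 - <<'E'
from h import *
s=r.get_state();M=R.from_quat(s['eef_rot']).as_matrix();print(s['tool_pos'],s['contact_force'],s['moment'],s['opening'],np.degrees(np.arctan2(M[1,1],M[0,1])))
E
```

```text
[0.62170746 0.02176188 0.01216449] [-0.51572892 -0.09850836 -0.78419422] [-0.01783514  0.07488856  0.06512905] 0.49843809140155315 1.4850520153653524
```

{"op": "carry_out", "data": {
  "rows": [
    [[0, 0, 0.03], [0, 0, 0], 0.55],
    [[0, 0.05, 0.03], [0, 0, 0], 0.55],
    [[0, 0.1, 0.03], [0, 0, 0], 0.55],
    [[0, 0.15, 0.03], [0, 0, 0], 0.55],
    [[0, 0.15, 0.03], [0, 0, 0], 0.55]
  ]
}}

```text
clock: 6.15
tool_pos: [0.6232, 0.0219, 0.0119]
eef_rot: [0.698, 0.716, 0.0, -0.0]
contact_force: [-0.7, 0.2, -1.1]
opening: 0.499
finger_force: 6.0
```

{"op": "carry_out", "data": {
  "rows": [
    [[0, 0, 0.05], [0, 0, 0], 0.55],
    [[0, 0.05, 0.05], [0, 0, 0], 0.55],
    [[0, 0.1, 0.05], [0, 0, 0], 0.55],
    [[0, 0.15, 0.05], [0, 0, 0], 0.55],
    [[0, 0.2, 0.05], [0, 0, 0], 0.55],
    [[0, 0.2, 0.05], [0, 0, 0], 0.55]
  ]
}}

```text
clock: 6.75
tool_pos: [0.6233, 0.0219, 0.0115]
eef_rot: [0.698, 0.716, -0.001, -0.001]
contact_force: [-5.5, 0.3, 6.7]
opening: 0.495
finger_force: 6.0
```

{"op": "carry_out", "data": {
  "rows": [
    [[0, 0, -0.03], [0, 0, 0], 0.55],
    [[0, 0.03, -0.03], [0, 0, 0], 0.55],
    [[0, 0.06, -0.03], [0, 0, 0], 0.55],
    [[0, 0.1, -0.03], [0, 0, 0], 0.55],
    [[0, 0.1, -0.03], [0, 0, 0], 0.55]
  ]
}}

```text
clock: 7.25
tool_pos: [0.6234, 0.0218, 0.0114]
eef_rot: [0.698, 0.716, -0.002, -0.002]
contact_force: [-8.2, 0.2, 6.3]
opening: 0.497
finger_force: 6.0
```

```bash
python3 - <<'E'
from h import *
s=r.get_state();M=R.from_quat(s['eef_rot']).as_matrix();print(s['tool_pos'],s['contact_force'],s['moment'],s['opening'],np.degrees(np.arctan2(M[1,1],M[0,1])))
d=r.snapshot('wrist');i=d['image'][180:450,220:460];cv2.imwrite('pics/w4.png',cv2.resize(i,None,fx=2.2,fy=2.2)[:,:,::-1])
E
```

```text
[0.62337753 0.02183655 0.0114398 ] [-8.2144882   0.21448862  6.29575841] [-0.04123104  1.64844043 -0.01239626] 0.4974990589011655 1.4932466964813278
```

View pics/w4.png

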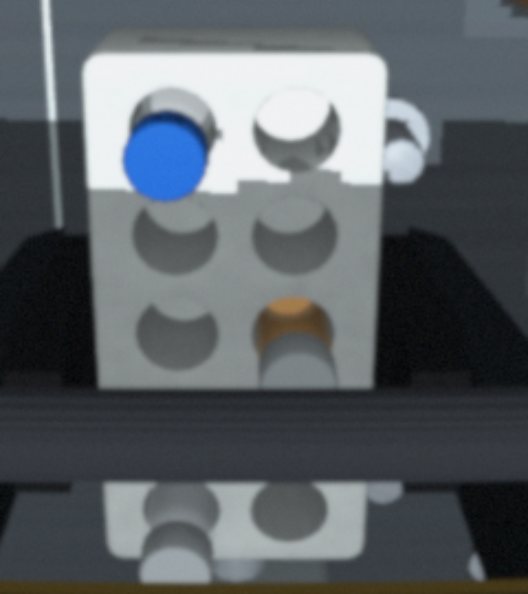

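The block sits against both dowels (contact seen at (390,150) and (375,490)), and force in x builds without motion. Now I slide it along the dowels to the button.

{"op": "carry_out", "data": {
  "rows": [
    [[-0.1, -0.1, -0.03], [0, 0, 0], 0.55],
    [[-0.17, -0.1, -0.03], [0, 0, 0], 0.55],
    [[-0.24, -0.1, -0.03], [0, 0, 0], 0.55],
    [[-0.31, -0.1, -0.03], [0, 0, 0], 0.55],
    [[-0.38, -0.1, -0.03], [0, 0, 0], 0.55],
    [[-0.38, -0.1, -0.03], [0, 0, 0], 0.55]
  ]
}}

```text
clock: 7.9
tool_pos: [0.6234, 0.0216, 0.0115]
eef_rot: [0.697, 0.717, 0.0, -0.003]
contact_force: [-6.7, 5.4, 3.3]
opening: 0.497
finger_force: 6.0
```

{"op": "carry_out", "data": {
  "rows": [
    [[0, -0.15, -0.02], [0, 0, 0], 0.55],
    [[-0.1, -0.15, -0.02], [0, 0, 0], 0.55],
    [[-0.2, -0.15, -0.02], [0, 0, 0], 0.55],
    [[-0.2, -0.15, -0.02], [0, 0, 0], 0.55]
  ]
}}

```text
clock: 8.3
tool_pos: [0.6236, 0.0166, 0.0118]
eef_rot: [0.698, 0.716, 0.0, -0.001]
contact_force: [-2.7, 3.6, -2.2]
opening: 0.495
finger_force: 6.0
```

```bash
python3 - <<'E'
from h import *
s=r.get_state();M=R.from_quat(s['eef_rot']).as_matrix();print(s['tool_pos'],s['contact_force'],s['moment'],s['opening'],np.degrees(np.arctan2(M[1,1],M[0,1])),M[:,2])
for n,(a,b,c,e) in dict(wrist=(400,460,250,460),top=(160,215,285,360),scene=(190,260,320,405)).items():
    i=r.snapshot(n)['image'][a:b,c:e];k=550/i.shape[1];cv2.imwrite(f'pics/5{n}.png',cv2.resize(i,None,fx=k,fy=k,interpolation=cv2.INTER_CUBIC)[:,:,::-1])
a=[cv2.imread(f'pics/5{n}.png') for n in('top','scene')]
m=np.vstack(a);cv2.imwrite('pics/w5.png',cv2.resize(m,None,fx=600/m.shape[0],fy=600/m.shape[0]) )
E
```

```text
[0.62358727 0.0166002  0.01181176] [-2.74170993  3.56260288 -2.21751801] [0.58333473 0.70583664 0.00619101] 0.4953633232402603 1.5002586239172202 [-6.68634422e-04  8.86112399e-04 -9.99999384e-01]
```

View pics/w5.png

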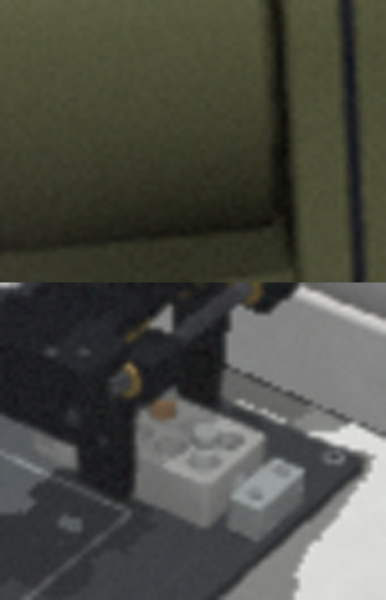

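The arm hides the block in the top view. The scene view shows the block's end next to the stop near (225,510). The block had slid 5 mm once the friction was relaxed, so I push slightly more to test for contact.

{"op": "carry_out", "data": {
  "rows": [
    [[0, 0, 0.02], [0, 0, 0], 0.55],
    [[-0.1, 0, 0.02], [0, 0, 0], 0.55],
    [[-0.2, 0, 0.02], [0, 0, 0], 0.55],
    [[-0.2, 0, 0.02], [0, 0, 0], 0.55],
    [[-0.2, 0, 0.02], [0, 0, 0], 0.55]
  ]
}}

```text
clock: 8.95
tool_pos: [0.6236, 0.0165, 0.0119]
eef_rot: [0.697, 0.717, 0.001, -0.001]
contact_force: [-3.1, 6.9, -1.7]
opening: 0.496
finger_force: 6.0
```

{"op": "carry_out", "data": {
  "rows": [
    [[0, 0.05, 0.03], [0, 0, 0], 0.55],
    [[0, 0.1, 0.03], [0, 0, 0], 0.55],
    [[0, 0.1, 0.03], [0, 0, 0], 0.48],
    [[0, 0.1, 0.03], [0, 0, 0], 0.44],
    [[0, 0.1, 0.03], [0, 0, 0], 0.4],
    [[0, 0.1, 0.03], [0, 0, 0], 0.35],
    [[0, 0.1, 0.03], [0, 0, 0], 0.3],
    [[0, 0.1, 0.03], [0, 0, 0], 0.3]
  ]
}}

```text
clock: 9.75
tool_pos: [0.6254, 0.0136, 0.0119]
eef_rot: [0.698, 0.716, 0.0, 0.0]
contact_force: [-0.1, 0.1, -0.3]
opening: 0.699
finger_force: 0.0
```

```bash
python3 - <<'E'
from h import *
s=r.get_state();M=R.from_quat(s['eef_rot']).as_matrix();print(s['tool_pos'],s['contact_force'],s['moment'],s['opening'],np.degrees(np.arctan2(M[1,1],M[0,1])),M[:,2])
d=r.snapshot('wrist');i=d['image'][180:450,220:460];cv2.imwrite('pics/w6.png',cv2.resize(i,None,fx=2.2,fy=2.2)[:,:,::-1])
E
```

```text
[0.62538567 0.01361549 0.0118798 ] [-0.06130492  0.11294283 -0.3143493 ] [-0.10288414  0.06769215  0.0137272 ] 0.6986916088014945 1.4642928410366935 [ 9.51714763e-04 -3.63321665e-04 -9.99999481e-01]
```

View pics/w6.png

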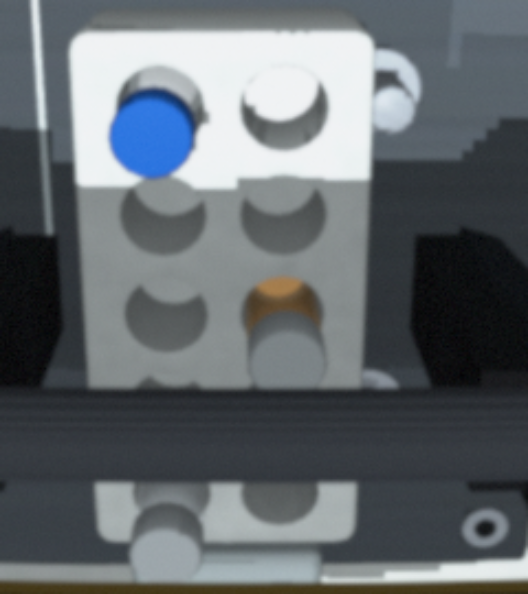

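Released: all three vials are in place, the dowel contact is at (375,90), and the block's end is at the stop at (240,545). I'll firm it up with a light push towards the dowels using the rear finger, then one on the end.

{"op": "carry_out", "data": {
  "rows": [
    [[0, 0.3, 0], [0, 0, 0], 0.3],
    [[0, 0.5, 0], [0, 0, 0], 0.3],
    [[0, 0.65, 0], [0, 0, 0], 0.3],
    [[0, 0.8, 0], [0, 0, 0], 0.3],
    [[0, 0.9, 0], [0, 0, 0], 0.3],
    [[0, 0.95, 0], [0, 0, 0], 0.3],
    [[0, 0.95, 0], [0, 0, 0], 0.3]
  ]
}}

```text
clock: 10.5
tool_pos: [0.6325, 0.0143, 0.0115]
eef_rot: [0.698, 0.716, -0.001, -0.001]
contact_force: [-5.0, -0.2, 4.0]
opening: 0.701
finger_force: 2.5
```

{"op": "carry_out", "data": {
  "rows": [
    [[0, -0.4, 0], [0, 0, 0], 0.3],
    [[0, -0.9, 0], [0, 0, 0], 0.3],
    [[0, -0.9, 0], [0, 0, 0], 0.3],
    [[0, -0.9, -1], [0, 0, 0], 0.3],
    [[0, -0.9, -4], [0, 0, 0], 0.3],
    [[0, -0.9, -8], [0, 0, 0], 0.3],
    [[3, -0.9, -8], [0, 0, 0], 0.6],
    [[7.5, -0.9, -8], [0, 0, 0], 1],
    [[7.5, -0.9, -8], [0, 0, 0], 1],
    [[7.5, -0.9, -8], [0, 0, 0], 1],
    [[7.5, -0.9, -8], [0, 0, 0], 1],
    [[7.5, -0.9, -8], [0, 0, 0], 1]
  ]
}}

```text
clock: 11.7
tool_pos: [0.6237, 0.0871, 0.0919]
eef_rot: [0.699, 0.715, -0.0, 0.001]
contact_force: [0.4, -0.7, 0.4]
opening: 0.183
finger_force: 0.0
```

```bash
python3 - <<'E'
from h import *
s=r.get_state();print(s['tool_pos'],s['opening'])
d=r.snapshot('wrist');i=d['image'];cv2.imwrite('pics/w7.png',i[:,:,::-1])
E
```

```text
[0.62374445 0.08705674 0.09187988] 0.18345477352594242
```

View pics/w7.png

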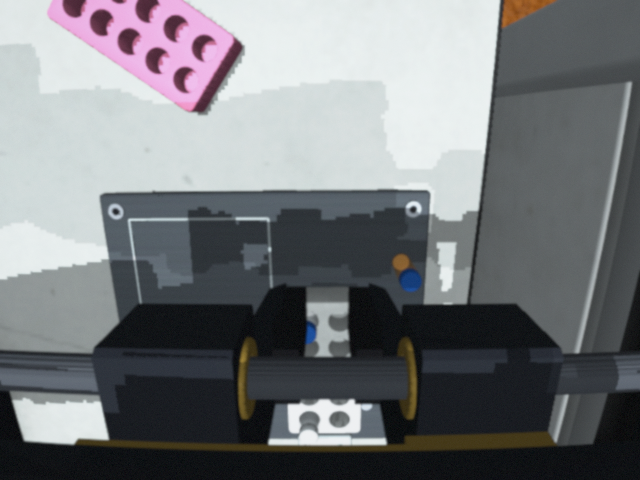

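The block is seated, and the fingers are closing clear of its +y end; the spare vial is at (408,275), untouched. I finish closing, descend, and nudge the end.

{"op": "carry_out", "data": {
  "rows": [
    [[0, 0, 0], [0, 0, 0], 1],
    [[0, 0, 0], [0, 0, 0], 1],
    [[0, 0, 2.5], [0, 0, 0], 1],
    [[0, 0, 5], [0, 0, 0], 1],
    [[0, 0, 7], [0, 0, 0], 1],
    [[0, 0, 7.7], [0, 0, 0], 1],
    [[-0.4, 0, 7.7], [0, 0, 0], 1],
    [[-0.8, 0, 7.7], [0, 0, 0], 1],
    [[-1.1, 0, 7.7], [0, 0, 0], 1],
    [[-1.3, 0, 7.7], [0, 0, 0], 1],
    [[-1.3, 0, 7.7], [0, 0, 0], 1],
    [[-1.3, 0, 7.7], [0, 0, 0], 1]
  ]
}}

```text
clock: 12.95
tool_pos: [0.624, 0.0762, 0.0151]
eef_rot: [0.698, 0.716, 0.0, 0.0]
contact_force: [0.1, -0.6, -0.2]
opening: 0.004
finger_force: 0.0
```

{"op": "carry_out", "data": {
  "rows": [
    [[-0.1, 0, 0], [0, 0, 0], 1],
    [[-0.2, 0, 0], [0, 0, 0], 1],
    [[-0.3, 0, 0], [0, 0, 0], 1],
    [[-0.4, 0, 0], [0, 0, 0], 1],
    [[-0.5, 0, 0], [0, 0, 0], 1],
    [[-0.5, 0, 0], [0, 0, 0], 1]
  ]
}}

```text
clock: 13.55
tool_pos: [0.6239, 0.0718, 0.0147]
eef_rot: [0.698, 0.716, 0.0, -0.0]
contact_force: [-0.6, 1.9, 0.4]
opening: 0.004
finger_force: 0.9
```

Contact has begun. I go a little further and check that it does not move.

{"op": "carry_out", "data": {
  "rows": [
    [[-0.05, 0, 0], [0, 0, 0], 1],
    [[-0.1, 0, 0], [0, 0, 0], 1],
    [[-0.15, 0, 0], [0, 0, 0], 1],
    [[-0.15, 0, 0], [0, 0, 0], 1],
    [[-0.15, 0, 0], [0, 0, 0], 1]
  ]
}}

```text
clock: 14.05
tool_pos: [0.6239, 0.0718, 0.0147]
eef_rot: [0.697, 0.717, 0.001, -0.001]
contact_force: [-0.6, 4.5, -0.2]
opening: 0.008
finger_force: 2.7
```

{"op": "carry_out", "data": {
  "rows": [
    [[0.5, 0, 0], [0, 0, 0], 1],
    [[1.2, 0, 0], [0, 0, 0], 1],
    [[1.2, 0, 0], [0, 0, 0], 1],
    [[1.2, 0, -3], [0, 0, 0], 1],
    [[1.2, 0, -7], [0, 0, 0], 1],
    [[1.2, 0, -11], [0, 0, 0], 1],
    [[4, 0, -14], [0, 0, 0], 1],
    [[8, -2, -15], [0, 0, 0], 1],
    [[12, -5, -15], [0, 0, 0], 1],
    [[16, -8, -15], [0, 0, 0], 1],
    [[20, -11, -15], [0, 0, 0], 1],
    [[23, -13, -15], [0, 0, 0], 1]
  ]
}}

```text
clock: 15.25
tool_pos: [0.4854, 0.2985, 0.1648]
eef_rot: [0.697, 0.717, -0.0, -0.001]
contact_force: [-0.3, 0.0, -0.5]
opening: 0.009
finger_force: 0.0
```

```bash
python3 - <<'E'
from h import *
s=r.get_state();print(s['tool_pos'],s['clock'])
L=[]
for n,(a,b,c,e) in dict(top=(153,260,260,360),scene=(185,275,290,400)).items():
    i=r.snapshot(n)['image'][a:b,c:e];L.append(cv2.resize(i,(400,int(400*i.shape[0]/i.shape[1])),interpolation=cv2.INTER_CUBIC)[:320,:,::-1])
cv2.imwrite('pics/w8.png',np.hstack(L))
E
```

```text
[0.48535443 0.29846548 0.16482144] 15.25
```

View pics/w8.png

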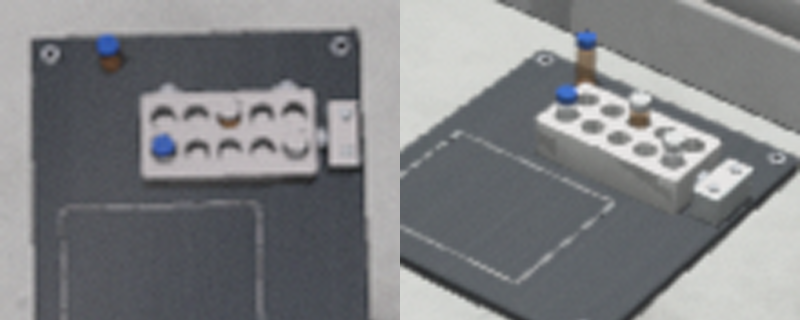

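The block lies square against both dowels (tops at (168,88) and (290,88)) and the button at (321,137). It still holds all three vials, and the spare vial stands at (108,50).

```bash
python3 -c "
from plant import r
print(r.finish_job())"
```

```text
the job is handed in; nothing more can be done
None
```

The white vial block is seated square against both dowels and the end-stop button with all three vials in place, and the job was handed in at about 15 s; the grip force readings leave open a lift of a fraction of a millimetre during the slide.

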